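# Drift the bracket holes into line

### The job

The big hole of the green strap is out of line with the hole of the steel bracket plate under it. Take the tapered drift with the orange handle from the rack and push it, point down, through both holes until its collar sits on the strap, so that the taper pulls the strap into line; leave the drift standing there. Leave the blunt pin with the blue handle in the rack.

Things in the scene. Friction and masses are not known exactly. Their poses are not given: they have to be found in the camera images.
- drift: Tapered drift, loose, round, 280 g. Ribbed orange handle, 31 mm diameter, over a steel collar 48 mm across, 6 mm thick. Origin on its axis at the collar's underside, z up; handle from 6 to 52 mm above it. Shank below: 35 mm diameter for 20 mm, then an even taper to an 8 mm rounded point 74 mm below the origin. Hangs upright by its collar in a rack hole.
- plain_pin: The pin to leave alone: same collar, handle size and origin as the drift, but the handle is blue and the shank a straight blunt cylinder, 35 x 70 mm. Pin and drift hang in the two loose 40 mm holes, 110 mm apart, of a fixed open plywood rack (80 x 190 mm, top 95 mm above the bench). This pin's top is 147 mm above the bench: lift the drift 140 mm before it passes over.
- lower_hole (a point): Centre of the 40 mm through hole in the bracket's grey steel plate, at the plate's upper surface, 80 mm above the bench. Plate 8 mm thick, fixed, clear space below. z up; x along the bracket (200 x 120 mm) and the strap's sliding line. This hole never moves: push the drift straight down along its axis.
- upper_hole (a point): Centre of the 40 mm hole in the green strap (204 x 78 x 6 mm), at its upper surface, 86 mm above the bench. It slides on the plate between keeper rails (8 mm higher), only along x: 7 N friction, no spring. It starts 9 to 13 mm off the lower hole; the drift's point still fits down the lower hole's axis. Pushing home takes up to 20 N; weight alone does not do it.
Mind the look-alikes: they are no part of the job. What is shaped like the drift but pink is not meant.

How it is judged (in metres and radians):
On the way:
1. the drift's point is through the strap and inside the plate's hole while the two holes are still out of line by more than 6.5 mm (z of drift in the frame of lower_hole below 0.071 m and horizontal distance between drift and lower_hole below 0.016 m and horizontal distance between upper_hole and lower_hole above 0.0065 m), for 0.05 s.
At the end, for the whole second after the job is handed in: The drift stands at rest and released in both holes, upright within 10 degrees, its collar within 6 mm of the strap's upper surface and its axis within 10 mm of the plate's hole; the two hole centres are within 5.8 mm of each other (horizontal distance between upper_hole and lower_hole below 0.0058 m and horizontal distance between drift and lower_hole below 0.01 m and z of drift in the frame of upper_hole between -0.006 and 0.006 m and angle between drift's own z axis and vertical below 0.18 rad and linear speed of drift below 0.02 m/s); the robot touches nothing.
It fails at once if the blunt blue-handled pin is moved by more than 20 mm (distance of plain_pin from where it was at the start of the episode above 0.02 m).
It also fails if it takes over 45 s, if anything falls off the work surface, if the arm or the gripper's body presses on something with over 40 N, if the wrist force passes 120 N, or if a joint passes its speed limit or range.

### The arm

A 7-joint arm with a two-finger parallel gripper is mounted at the origin on the work surface; the furniture and walls round the work are solid. World frame = base frame: x ahead of the robot, y to its left, z up, the work surface at z = 0. Lengths are in mm, angles in rad, forces in N, time in s.
With the tool pointing down it reaches from about 400 to 875 mm from the base axis. Payload 4.4 kg.
Tool frame: the origin (TCP) lies midway between the tips of the shut fingers; the grasp point (between the pads) lies 19 mm behind it; z points along the fingers, y is the line along which they close (so a half turn about z gives the same grasp; the last joint's range is limited). The gripper opens to 85 mm and grips with 20 to 120 N. Pads are 22 mm wide; open, the fingers measure 114 mm over their backs; the gripper's body (76 mm by 85 mm) begins 54 mm behind the grasp point. The pads swing forward as they close: fully open they stand 13 mm farther back than shut.
Start: joints at [-1.318, 0.628, 0.038, 1.517, -0.027, 0.996, -0.02], TCP at [203.704, 617.27, 231.313] pointing down, gripper open.
Joint ranges: [-3.06, 3.06], [-0.37, 2.12], [-1.25, 1.32], [0.18, 2.47], [-1.1, 4.24], [0.23, 1.98], [-2.94, 2.94]. Speed limits (rad/s): [2.57, 2.57, 3.14, 3.14, 3.14, 3.14, 3.14].

### API

Orientations are given as [roll, pitch, yaw] about the fixed x, y, z axes, in that order (R = Rz(yaw) Ry(pitch) Rx(roll)).
In Python, from cell import telemetry, eyes, ctrl, finder gives the robot as it stands.
- The arm moves only by the tool move_arm, never from a script. Its argument "steps" is a list of rows, each a list of 7 numbers: the turn, a rotation vector about the world's x, y, z in degrees, then the shift along the world's x, y, z in m, then the finger opening in m, from 0 to 0.0854. A call has 1 to 5 rows; each row shifts and turns the commanded pose from where the row before left it; what a row does not reach is not made up. A row lasts 1/10 s, in which the tool goes at most 50 mm and 8.59 degrees, less where a joint would pass 70% of its speed; a pose out of reach is approached as far as the arm can. A call with a gripper value outside its range is refused whole. The fingers move at their own pace and stop on an object; the grip force is fixed at half the most. Time passes only in rows, so rows that do not move let the fingers close. It gives the time, the measured TCP pose, the force, the opening and the grip force at its end, in the units of the state.
- telemetry.read_state(): the state, without advancing time (a new reading comes with each control period).
- eyes.get_image(name): name is "scene" or "side" or "wrist"; returns (picture, depth): 384x512x3 uint8, blue, green, red; 384x512 float32, mm along the optical axis (not along the pixel's ray), 0 where there is no reading.
- eyes.calibration(name): a dict with "fx", "fy", "cx", "cy" (pixels), "position" and "attitude" of the camera in the world. Camera axes: x right, y down, z forward; pixel columns grow to the right and rows downward; lengths in mm; the calibration is good to about 2 mm. The wrist camera is an equidistant fisheye: a pixel r from the principal point sees the ray r / f radians off the axis. A picture is of the moment at which its call begins: read the wrist's pose just before it. calibration takes no time and is no camera call; for the wrist camera it gives the pose at the moment of the call.
- ctrl.finish_job(): hands the job in; it is judged then, once.
Trained networks look in the newest picture that a camera, given by its name, has taken for a name from the list of things; names that differ only in an ending like _2 or _b are one class to them, and where a whole thing is asked for, a point or a joint stands for the part that bears it (a point fixed in the world has none). Each returns a list of dicts, best first, with "confidence" (0 to 1); they miss things now and then, are a little off and sometimes report something else, mostly with a low value. They report only what shows in the picture. A call takes as long as a camera call. They do not tell look-alikes from the thing itself.
- finder.boxes_of(camera, name): "location" ([x, y, z] in mm, in the coordinates of the camera as it stood for that picture, good to about 4 mm: the middle of the surface that is visible of it).
- finder.cut_out(camera, name): "mask" (384x512 bool, what is visible of it).
- finder.pinpoint(camera, name): "location" ([x, y, z] in mm, in the coordinates of the camera as it stood for that picture, good to about 4 mm: a listed point, or the origin of a listed thing).
The state is a dict: "clock": time; "qpos": joint angles; "qd": joint speeds; "tau": joint torques, N m; "eef_pos": TCP position; "tool_rot": TCP orientation; "force": force on the tool from outside, world axes, zero at the start; "torque": the same for the moment, N m; "width": finger opening in mm; "gripper_force": force on a finger pad.
Only numpy, scipy, OpenCV 4.12 (cv2) and the standard library are available. Lean on these libraries where they do the work, as an engineer would, in place of code of your own. Each camera call takes 0.05 s, during which the arm holds its last target. There are 200 camera calls.

## Working session

There is one attempt and no reset: what is moved stays moved. The work goes in short steps, Python scripts to look and compute and a tool call to move; the robot and the scene stay as the last step left them, time stands still between calls to the robot, and variables do not carry over. Pictures are saved under pics/ and viewed, at most 10 in all, crops included, and the job is handed in when it is done.

Besides the shell and the picture viewer there is one more tool, called after "Emit:" by a JSON object that holds its "api" and its "payload", one argument or row to a line. move_arm: Moves the arm, as the interface text tells. Its arguments: {"type":"object","properties":{"steps":{"type":"array"}},"required":["steps"]}

```bash
mkdir -p pics; ls; cat > h.py <<'E'
import numpy as np, cv2
from scipy.spatial.transform import Rotation as R
from cell import telemetry, eyes, ctrl, finder
def rot(a):
    a=np.array(a,float)
    return a if a.shape==(3,3) else (R.from_quat(a).as_matrix() if a.size==4 else R.from_euler('xyz',a).as_matrix())
def toworld(cal,p): return rot(cal['attitude'])@np.array(p,float)+np.array(cal['position'])
def px(cal,p): return (round(cal['cx']+cal['fx']*p[0]/p[2]),round(cal['cy']+cal['fy']*p[1]/p[2]))
E
python3 - <<'E'
from h import *
ims=[]
for c in ('scene','side'):
    cal=eyes.calibration(c); im,d=eyes.get_image(c); cv2.imwrite(f'pics/{c}0.png',im)
    np.save(f'pics/{c}0.npy',d)
    print(c,cal)
    for n in ('drift','plain_pin','lower_hole','upper_hole'):
        for r in finder.pinpoint(c,n)[:4]: print(n,round(r['confidence'],2),toworld(cal,r['location']).round(),px(cal,r['location']))
print(telemetry.read_state())
E
```

```text
pics
scene {'fx': 369.28002127783617, 'fy': 369.28002127783617, 'cx': 255.8910133327826, 'cy': 194.4858390898059, 'position': array([ -12.20765705, -650.31702483,  488.9921975 ]), 'attitude': array([-2.04065901,  0.0067973 , -0.76293466])}
drift 0.9 [ 414. -355.   21.] (316, 299)
drift 0.52 [516.  83.  97.] (209, 174)
plain_pin 0.78 [516. -22.  95.] (236, 187)
lower_hole 0.78 [ 584. -250.   82.] (328, 215)
upper_hole 0.68 [ 584. -232.   90.] (321, 209)
upper_hole 0.66 [514. -27.  93.] (236, 188)
side {'fx': 441.6769722534281, 'fy': 441.6769722534281, 'cx': 262.1942688467116, 'cy': 193.74967093897237, 'position': array([321.16478283, 598.99096723, 720.42181465]), 'attitude': array([-2.26604575, -0.00524984, -2.88663193])}
drift 0.79 [518.  80.  90.] (228, 263)
drift 0.61 [ 411. -356.   27.] (319, 166)
plain_pin 0.84 [507. -26. 100.] (250, 223)
lower_hole 0.71 [ 584. -248.   79.] (244, 163)
upper_hole 0.92 [ 587. -241.   83.] (242, 164)
{'clock': 0.5, 'qpos': array([-1.31783819,  0.62842623,  0.03849621,  1.51744755, -0.02698941,
        0.99629128, -0.01995326]), 'qd': array([ 0.0018089 , -0.00065971, -0.0011523 ,  0.00144419, -0.00027868,
       -0.00040228, -0.00076284]), 'tau': array([-7.40217220e-04, -5.62808204e+01,  1.22431979e+00, -1.93607712e+01,
        1.08840637e-02,  2.66151401e-03, -4.06724467e-06]), 'eef_pos': array([203.6743421 , 617.25240447, 231.28109699]), 'tool_rot': array([-3.14153791e+00, -2.66764274e-05,  2.82286400e+00]), 'force': array([0.22959892, 0.01879072, 0.63679865]), 'torque': array([ 0.00129334, -0.00200559, -0.02121718]), 'gripper_force': 0.0, 'width': 85.5432096856521}
```

```bash
python3 - <<'E'
import cv2,numpy as np
a=cv2.imread('pics/scene0.png');b=cv2.imread('pics/side0.png')
A=cv2.resize(a[130:330,170:370],(400,400),interpolation=2);B=cv2.resize(b[120:320,170:370],(400,400),interpolation=2)
cv2.imwrite('pics/crop0.png',np.hstack([A,B]))
E
```

```text
(no output)
```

View pics/scene0.png

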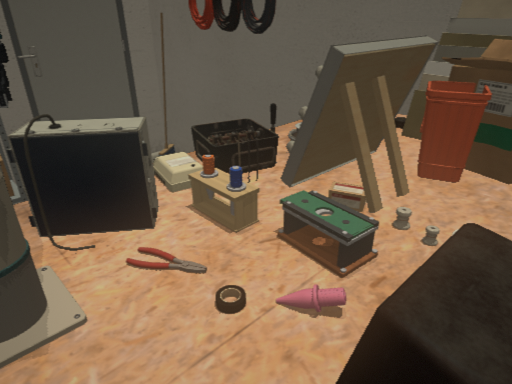

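View pics/crop0.png

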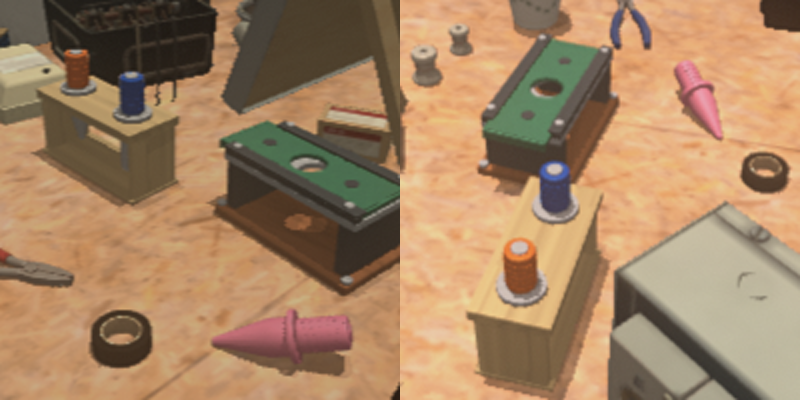

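The picture shows three candidates. An orange handle stands in the rack at scene (209,165), a pink look-alike lies at (316,299), and a blue pin stands at (236,178). I choose the orange one, and the crop confirms it. The strap hole is at about (323,212). Next I check for obstacles.

```bash
python3 - <<'E'
from h import *
H=np.zeros((14,22))
for c in ('scene','side'):
    cal=eyes.calibration(c); d=np.load(f'pics/{c}0.npy'); im=cv2.imread(f'pics/{c}0.png')
    v,u=np.mgrid[:384,:512]; P=np.stack([(u-cal['cx'])/cal['fx']*d,(v-cal['cy'])/cal['fy']*d,d],-1)
    W=P@rot(cal['attitude']).T+cal['position']
    ok=(d>0)
    w=W[ok]; 
    for x,y,z in w:
        i,j=int((x-200)//50),int((y+450)//50)
        if 0<=i<14 and 0<=j<22: H[i,j]=max(H[i,j],z)
    hsv=cv2.cvtColor(im,cv2.COLOR_BGR2HSV)
    def comp(m,nm,zlo,zhi):
        m=m&ok&(W[...,2]>zlo)&(W[...,2]<zhi)
        q=W[m]; print(c,nm,len(q),np.median(q,0).round(1),q.min(0).round(),q.max(0).round())
        return q
    near=lambda a,b,r:(np.hypot(W[...,0]-a,W[...,1]-b)<r)
    comp((hsv[...,0]<15)&(hsv[...,1]>140)&near(516,83,40),'orange',105,160)
    comp((hsv[...,0]>105)&(hsv[...,0]<130)&(hsv[...,1]>120)&near(510,-25,40),'blue',105,160)
    q=comp((hsv[...,0]>60)&(hsv[...,0]<90)&(hsv[...,1]>90)&near(584,-245,150),'green',80,95)
    print(cv2.minAreaRect(q[:,:2].astype(np.float32)))
print('cols y=-450..; rows x=200..'); 
for i,r in enumerate(H): print(200+50*i,r.astype(int))
E
```

```text
scene orange 185 [505.7  72.8 130.3] [497.  66. 105.] [525.  96. 149.]
scene blue 20 [506.8 -35.8 147.4] [498. -40. 145.] [524. -19. 149.]
  return _methods._mean(a, axis=axis, dtype=dtype,
  ret = um.true_divide(
Traceback (most recent call last):
ValueError: zero-size array to reduction operation minimum which has no identity
```

Emit:
{"api": "move_arm", "payload": {
  "steps": [
    [0,0,0,0.022,-0.04,0.006,0.0854],
    [0,0,0,0.022,-0.04,0.006,0.0854],
    [0,0,0,0.022,-0.04,0.006,0.0854],
    [0,0,0,0.022,-0.04,0.0,0.0854],
    [0,0,0,0.022,-0.04,0.0,0.0854]
  ]
}}

```text
clock: 1.0
eef_pos: [314.5, 415.8, 249.8]
tool_rot: [3.141, 0.0, 2.823]
force: [1.9, -0.3, 0.8]
width: 85.4
gripper_force: 0.0
```

```bash
python3 - <<'E'
from h import *
H=np.zeros((14,22))
for c in ('scene','side'):
    cal=eyes.calibration(c); d=np.load(f'pics/{c}0.npy'); im=cv2.imread(f'pics/{c}0.png')
    v,u=np.mgrid[:384,:512]; P=np.stack([(u-cal['cx'])/cal['fx']*d,(v-cal['cy'])/cal['fy']*d,d],-1)
    W=P@rot(cal['attitude']).T+cal['position']
    ok=(d>0)
    for x,y,z in W[ok]: 
        i,j=int((x-200)//50),int((y+450)//50)
        if 0<=i<14 and 0<=j<22: H[i,j]=max(H[i,j],z)
    b,g,r=[im[...,k].astype(int) for k in range(3)]
    q=W[ok&(g>r+15)&(g>b+5)&(np.hypot(W[...,0]-584,W[...,1]+245)<140)&(W[...,2]>75)&(W[...,2]<95)]
    print(c,len(q),q.mean(0).round(),cv2.minAreaRect(q[:,:2].astype(np.float32)))
    q=W[ok&(r>b+50)&(np.hypot(W[...,0]-516,W[...,1]-83)<40)&(W[...,2]>140)&(W[...,2]<160)]
    print('orange top',len(q),np.median(q,0).round(),q.min(0).round(),q.max(0).round())
print('cols y=-450..; rows x=200..'); 
for i,r in enumerate(H): print(200+50*i,*r.astype(int))
E
```

```text
scene 1203 [ 587. -249.   87.] ((585.398193359375, -239.00804138183594), (208.25401306152344, 72.20700073242188), 85.12245178222656)
orange top 51 [507.  75. 146.] [497.  67. 141.] [525.  96. 149.]
side 1209 [ 586. -226.   87.] ((584.3471069335938, -236.48898315429688), (207.03648376464844, 76.74996948242188), 84.51078796386719)
orange top 150 [511.  89. 147.] [498.  69. 140.] [527.  99. 150.]
cols y=-450..; rows x=200..
200 3 4 4 4 4 4 4 3 14 13 3 9 259 288 258 254 0 0 0 0 424 433
250 4 4 4 21 21 3 11 15 15 14 3 257 256 255 255 229 0 0 0 0 0 0
300 4 4 4 20 22 4 14 14 13 3 255 259 255 255 254 186 0 0 0 0 0 0
350 4 45 38 12 4 4 3 2 3 3 221 254 255 254 227 0 0 0 0 0 0 0
400 46 51 47 3 4 4 5 3 3 3 4 5 254 225 72 0 0 0 0 0 0 0
450 3 4 3 4 4 3 4 98 149 98 147 102 3 58 56 33 2 0 0 0 0 0
500 3 3 95 93 92 96 83 100 151 99 151 103 5 62 62 62 61 45 0 0 0 0
550 3 12 89 89 91 95 89 97 96 96 97 97 3 65 62 62 61 0 0 0 0 0
600 3 17 96 93 93 95 88 3 3 3 4 3 112 114 115 61 60 0 0 0 0 0
650 4 4 3 4 3 4 3 4 4 4 4 9 117 114 115 115 115 115 2 0 0 0
700 3 4 3 4 4 392 410 391 259 140 3 49 120 96 103 111 93 115 3 0 0 0
750 40 39 49 32 151 394 410 403 354 243 122 78 118 87 112 107 86 115 0 0 0 0
800 4 2 46 34 152 395 410 386 353 239 120 114 116 87 120 94 115 114 0 0 0 0
850 3 3 3 3 2 396 410 381 353 241 114 4 114 115 114 113 115 112 0 0 0 0
```

Emit:
{"api": "move_arm", "payload": {
  "steps": [
    [0,0,0,0.04,0.0,0.02,0.0854],
    [0,0,0,0.04,0.0,0.02,0.0854],
    [0,0,0,0.04,0.0,0.01,0.0854],
    [0,0,0,0.04,-0.02,0.0,0.0854],
    [0,0,0,0.04,-0.02,0.0,0.0854]
  ]
}}

```text
clock: 1.5
eef_pos: [515.2, 377.3, 299.9]
tool_rot: [3.14, 0.0, 2.824]
force: [0.4, 0.5, 0.2]
width: 85.5
gripper_force: 0.0
```

Emit:
{"api": "move_arm", "payload": {
  "steps": [
    [0,0,0,0.0,-0.045,0.0,0.0854],
    [0,0,0,0.0,-0.045,0.0,0.0854],
    [0,0,0,0.0,-0.045,0.0,0.0854],
    [0,0,0,0.0,-0.045,-0.0,0.0854],
    [0,0,0,0.0,-0.045,-0.0,0.0854]
  ]
}}

```text
clock: 2.0
eef_pos: [513.5, 150.5, 299.5]
tool_rot: [3.141, 0.0, 2.823]
force: [1.1, -1.1, -0.2]
width: 85.4
gripper_force: 0.0
```

Emit:
{"api": "move_arm", "payload": {
  "steps": [
    [0,0,0,0.0,-0.02,-0.02,0.0854],
    [0,0,0,0.0,-0.03,-0.02,0.0854],
    [0,0,0,0.0,-0.02,-0.01,0.0854],
    [0,0,0,0.0,0,0,0.0854]
  ]
}}

```text
clock: 2.4
eef_pos: [512.7, 78.4, 248.2]
tool_rot: [-3.138, -0.002, 2.817]
force: [0.4, 0.2, 1.0]
width: 85.0
gripper_force: 0.0
```

```bash
cat >> h.py <<'E'
def fpx(cal,p):
    q=rot(cal['attitude']).T@(np.array(p,float)-cal['position']); r=np.hypot(q[0],q[1]); th=np.arctan2(r,q[2])
    return cal['cx']+cal['fx']*th*q[0]/r, cal['cy']+cal['fy']*th*q[1]/r
def fray(cal,u,v):
    a=np.array([(u-cal['cx'])/cal['fx'],(v-cal['cy'])/cal['fy']]); t=np.hypot(*a)
    return rot(cal['attitude'])@np.array([np.sin(t)*a[0]/t,np.sin(t)*a[1]/t,np.cos(t)])
def atz(cal,u,v,z):
    r=fray(cal,u,v); return np.array(cal['position'])+r*(z-cal['position'][2])/r[2]
E
python3 - <<'E'
from h import *
s=telemetry.read_state(); print(s['eef_pos'],s['tool_rot'],s['qpos'])
cal=eyes.calibration('wrist'); im,d=eyes.get_image('wrist'); cv2.imwrite('pics/w1.png',im); print(cal)
for n in ('drift','plain_pin','lower_hole','upper_hole'):
    for r in finder.pinpoint('wrist',n)[:3]:
        w=toworld(cal,r['location']); print(n,round(r['confidence'],2),w.round(1),np.round(fpx(cal,w)))
for r in finder.cut_out('wrist','drift')[:2]:
    m=r['mask'];v,u=np.nonzero(m); print('mask',r['confidence'],u.mean(),v.mean(),u.min(),u.max(),v.min(),v.max())
E
```

```text
[512.71966611  78.37793302 248.22165139] [-3.13839671e+00 -1.90915109e-03  2.81719080e+00] [-0.28445383  0.42309286  0.10987804  1.85920465 -0.0567144   0.86557626
  1.09912845]
{'fx': 297.3186396354542, 'fy': 297.3186396354542, 'cx': 255.4796085880938, 'cy': 194.66012925734185, 'position': array([445.35896964, 102.01129435, 391.5115809 ]), 'attitude': array([2.85983868, 0.00309732, 1.24516662])}
drift 0.67 [512.1  87.4  94.6] [264. 178.]
drift 0.25 [ 582.9 -248.9   81.2] [ 64. 292.]
plain_pin 0.74 [507.6 -29.2  97.9] [160. 209.]
lower_hole 0.68 [ 580.7 -249.5   81.9] [ 63. 291.]
lower_hole 0.18 [ 582.5 -232.    89. ] [ 69. 293.]
upper_hole 0.82 [ 582.7 -236.4   89.2] [ 67. 294.]
mask 0.94 261.12640599892876 182.27745045527584 238 284 157 209
mask 0.82 8.01141924959217 189.10603588907014 0 19 163 221
```

View pics/w1.png

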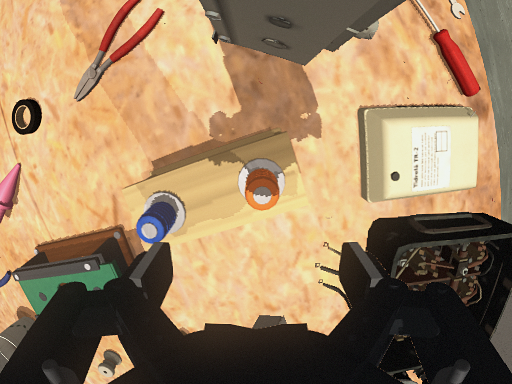

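The wrist view shows the orange handle top at (263,195) with its collar around (262,182), the blue pin at (152,231), and the bracket at lower left.

```bash
python3 - <<'E'
from h import *
cal=eyes.calibration('wrist'); im,d=eyes.get_image('wrist')
print(atz(cal,263.5,195,147), atz(cal,152,231,147), d[190:200,263].round())
r=finder.pinpoint('wrist','drift')[0]; print(toworld(cal,r['location']))
# collar: light grey pixels in mask
m=finder.cut_out('wrist','drift')[0]['mask']; hsv=cv2.cvtColor(im,cv2.COLOR_BGR2HSV)
o=m&(hsv[...,1]<90)
v,u=np.nonzero(o|m); pts=cv2.convexHull(np.stack([u,v],1).astype(np.float32)); W=np.array([atz(cal,a,b,101)[:2] for a,b in pts[:,0]])
print('circle at collar',W.min(0),W.max(0))
E
```

```text
[516.90838584  90.79365446 147.        ] [517.82122794 -18.98203505 147.        ] [255. 255. 256. 254. 254. 254. 254. 257. 256. 257.]
[512.21801212  86.07998513  93.09911369]
circle at collar [488.61744777  59.39382952] [542.09895855 106.90103982]
```

Emit:
{"api": "move_arm", "payload": {
  "steps": [
    [0,0,0,0.001,0.005,-0.04,0.0854],
    [0,0,0,0.001,0.0,-0.04,0.0854],
    [0,0,0,0,0,0,0.0854]
  ]
}}

```text
clock: 3.15
eef_pos: [512.2, 87.2, 165.5]
tool_rot: [-3.137, -0.008, 2.824]
force: [-1.0, -0.0, 0.0]
width: 85.3
gripper_force: 0.0
```

```bash
python3 - <<'E'
from h import *
print(telemetry.read_state()['eef_pos'])
cal=eyes.calibration('wrist'); im,d=eyes.get_image('wrist'); cv2.imwrite('pics/w2.png',im)
print([toworld(cal,r['location']).round(1) for r in finder.pinpoint('wrist','drift')[:2]])
print('tcp axis px', fpx(cal,[514,86,147]),fpx(cal,[514,86,101]))
E
```

```text
[512.20270547  87.18237512 165.50062569]
[array([510. ,  85.2,  94.8])]
tcp axis px (np.float64(254.06328754497747), np.float64(237.83967386391697)) (np.float64(254.62298734980908), np.float64(212.4817800417714))
```

View pics/w2.png

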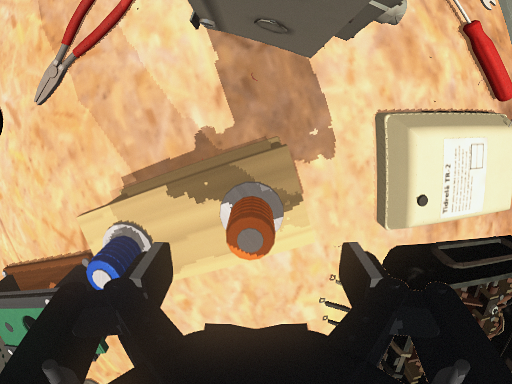

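The orange handle top is at (249,241), between the fingers. I descend and close.

Emit:
{"api": "move_arm", "payload": {
  "steps": [
    [0,0,0,0.003,-0.003,-0.025,0.0854],
    [0,0,0,0,0,-0.028,0.0854],
    [0,0,0,0,0,0,0.0854],
    [0,0,0,0,0,0,0.025],
    [0,0,0,0,0,0,0.025]
  ]
}}

```text
clock: 3.75
eef_pos: [520.3, 84.6, 118.5]
tool_rot: [3.14, 0.003, 2.823]
force: [0.0, -0.5, 0.0]
width: 59.1
gripper_force: 0.0
```

Emit:
{"api": "move_arm", "payload": {
  "steps": [
    [0,0,0,0,0,0,0.025],
    [0,0,0,0,0,0,0.025],
    [0,0,0,0,0,0,0.025]
  ]
}}

```text
clock: 4.05
eef_pos: [519.3, 84.1, 117.7]
tool_rot: [3.141, 0.002, 2.823]
force: [-2.7, -1.0, 7.7]
width: 28.2
gripper_force: 58.6
```

Emit:
{"api": "move_arm", "payload": {
  "steps": [
    [0,0,0,0,0,0.015,0.025],
    [0,0,0,0,0,0.025,0.025],
    [0,0,0,0,0,0.035,0.025],
    [0,0,0,0,0,0.04,0.025],
    [0,0,0,0,0,0.04,0.025]
  ]
}}

```text
clock: 4.55
eef_pos: [518.0, 84.2, 272.8]
tool_rot: [-3.141, -0.001, 2.823]
force: [0.1, 1.0, -2.7]
width: 28.5
gripper_force: 59.4
```

```bash
python3 - <<'E'
from h import *
s=telemetry.read_state(); print(s['eef_pos'],s['tool_rot'],s['force'],s['width'])
cs=[]
for c in ('scene','side'):
    cal=eyes.calibration(c); im,d=eyes.get_image(c); x=telemetry.read_state()['eef_pos']
    for r in finder.pinpoint(c,'drift')[:3]: 
        print(c,round(r['confidence'],2),toworld(cal,r['location']).round(1),px(cal,r['location']))
    u,v=px(cal,rot(cal['attitude']).T@(np.array(x)-cal['position'])); u=np.clip(u,70,440);v=np.clip(v,70,310)
    cs.append(cv2.resize(im[v-70:v+70,u-70:u+70],(400,400)))
cv2.imwrite('pics/lift.png',np.hstack(cs)); print(telemetry.read_state()['eef_pos'])
E
```

```text
[517.97363179  84.17187371 272.77068754] [-3.14114130e+00 -8.97211778e-04  2.82277019e+00] [ 0.06483164  0.97215468 -2.66577415] 28.506158476584254
scene 0.93 [ 413.4 -357.7   20.5] (316, 299)
scene 0.86 [513.2  89.7 253.1] (203, 115)
side 0.89 [ 413.6 -356.3   23.7] (318, 167)
side 0.57 [521.2  84.4 248.7] (222, 200)
[518.61820367  84.33704898 271.90757231]
```

View pics/lift.png

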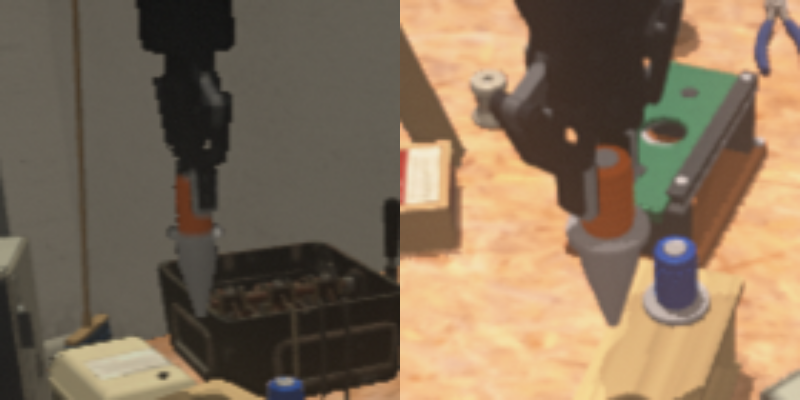

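The drift is held upright, with the shank free at scene-crop (200,280). Next I travel over the pin to the bracket.

Emit:
{"api": "move_arm", "payload": {
  "steps": [
    [0,0,0,0.0,-0.03,0,0.025],
    [0,0,0,0.005,-0.045,0,0.025],
    [0,0,0,0.01,-0.045,0,0.025],
    [0,0,0,0.01,-0.045,0,0.025],
    [0,0,0,0.01,-0.045,0,0.025]
  ]
}}

```text
clock: 5.25
eef_pos: [552.4, -127.0, 269.1]
tool_rot: [-3.141, -0.004, 2.823]
force: [0.2, 0.2, -2.0]
width: 28.5
gripper_force: 59.7
```

Emit:
{"api": "move_arm", "payload": {
  "steps": [
    [0,0,0,0.01,-0.045,-0.005,0.025],
    [0,0,0,0.01,-0.04,-0.01,0.025],
    [0,0,0,0.01,-0.03,-0.01,0.025],
    [0,0,0,0,-0.01,-0.01,0.025],
    [0,0,0,0,0,0,0.025]
  ]
}}

```text
clock: 5.75
eef_pos: [580.8, -251.9, 232.3]
tool_rot: [-3.141, -0.008, 2.819]
force: [-1.4, 0.4, -2.4]
width: 28.4
gripper_force: 59.7
```

```bash
python3 - <<'E'
from h import *
s=telemetry.read_state(); print(s['eef_pos'],s['tool_rot'],s['force'],s['width'],s['qpos'].round(2))
cs=[]
for c in ('scene','side','wrist'):
    cal=eyes.calibration(c); im,d=eyes.get_image(c); cv2.imwrite(f'pics/b_{c}.png',im); np.save(f'pics/b_{c}.npy',d)
    for n in ('drift','lower_hole','upper_hole'):
      for r in finder.pinpoint(c,n)[:2]: 
        print(c,n,round(r['confidence'],2),toworld(cal,r['location']).round(1),px(cal,r['location']))
    if c!='wrist':
      u,v=px(cal,rot(cal['attitude']).T@(np.array([583,-249,120])-cal['position']))
      cs.append(cv2.resize(im[v-50:v+50,u-50:u+50],(400,400),interpolation=2)); print('crop',u-50,v-50)
cv2.imwrite('pics/b.png',np.hstack(cs)); print(telemetry.read_state()['eef_pos'])
E
```

```text
[ 580.80679833 -251.89153173  232.33600276] [-3.14096792 -0.00760334  2.81946746] [-1.43233756  0.41923796 -2.39527052] 28.39567772973109 [ 0.28  0.61  0.15  1.56 -0.1   0.99  1.7 ]
scene drift 0.59 [ 414.  -357.6   23.7] (317, 298)
scene drift 0.58 [ 578.6 -251.7  211.9] (332, 160)
scene lower_hole 0.87 [ 582.9 -250.    85.1] (327, 214)
scene upper_hole 0.62 [ 582.4 -236.    89.3] (322, 210)
crop 278 149
side drift 0.85 [ 411.8 -354.4   24.1] (318, 167)
side drift 0.67 [ 583.3 -246.6  208.4] (243, 118)
side lower_hole 0.94 [ 582.  -247.6   78.3] (245, 164)
side upper_hole 0.74 [ 585.3 -239.1   83.4] (243, 164)
crop 195 99
wrist drift 0.63 [ 410.2 -355.6   23.8] (113, 50)
wrist drift 0.59 [ 575.2 -242.3  212.3] (262, 214)
wrist lower_hole 0.77 [ 579.  -249.9   81.1] (253, 176)
wrist upper_hole 0.42 [509.6 -31.4  95. ] (470, 26)
[ 583.82941662 -250.49034736  236.60362744]
```

View pics/b.png

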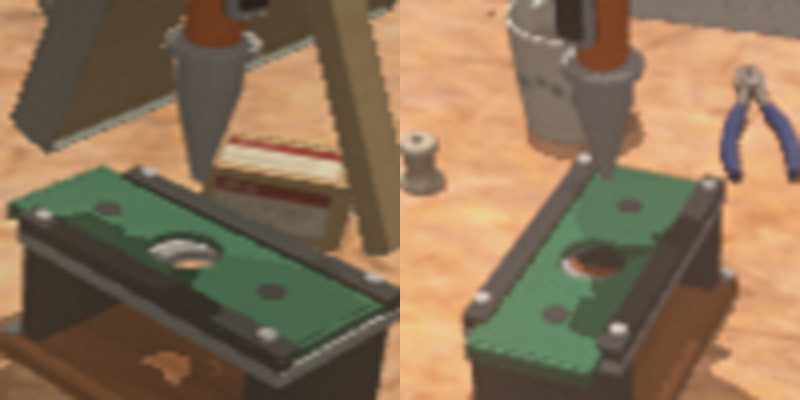

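```bash
python3 - <<'E'
from h import *
C={c:eyes.calibration(c) for c in('scene','side')}
def ray(c,u,v): 
    k=C[c]; r=rot(k['attitude'])@np.array([(u-k['cx'])/k['fx'],(v-k['cy'])/k['fy'],1]); return np.array(k['position']),r/np.linalg.norm(r)
def tri(a,b):
    A=0;B=0
    for c,q in(('scene',a),('side',b)):
        p,r=ray(c,*q); M=np.eye(3)-np.outer(r,r); A=A+M; B=B+M@p
    X=np.linalg.solve(A,B); print('  resid',[np.linalg.norm(np.cross(X-ray(c,*q)[0],ray(c,*q)[1])).round(1) for c,q in(('scene',a),('side',b))]); return X.round(1)
def pl(c,u,v,z): p,r=ray(c,u,v); return (p+r*(z-p[2])/r[2]).round(1)
print('tip',tri((328.3,194),(246.8,143.5)))
print('upper',pl('scene',324.2,212,86),pl('side',243.8,163.8,86),tri((324.2,212),(243.8,163.8)))
# drift masks: shank axis
I={c:cv2.imread(f'pics/b_{c}.png') for c in C}
for c in C:
    eyes.get_image(c)
    for r in finder.cut_out(c,'drift')[:3]:
        v,u=np.nonzero(r['mask']); 
        if v.min()<150 and len(v)>40:
            print(c,r['confidence'],'bottom',v.max(),u[v==v.max()])
            for row in range(v.min(),v.max()+1,3): w=u[v==row]; print(row,w.min(),w.max(),end=' | ')
            print()
    # green mask hole rim
    im=I[c]; b,g,r=[im[...,k].astype(int) for k in range(3)]
    gm=((g>r+12)&(g>b)).astype(np.uint8); cs,h=cv2.findContours(gm,cv2.RETR_CCOMP,cv2.CHAIN_APPROX_NONE)
    for k,hh in zip(cs,h[0]):
        if hh[3]>=0 and cv2.contourArea(k)>60: 
            e=cv2.fitEllipse(k); print(c,'hole',np.round(e[0],1),np.round(e[1],1),pl(c,*e[0],86))
s=telemetry.read_state();print(s['eef_pos'])
E
```

```text
resid [np.float64(0.2), np.float64(0.2)]
tip [ 577.6 -251.5  136. ]
  resid [np.float64(1.0), np.float64(1.0)]
upper [ 582.7 -241.5   86. ] [ 581.9 -236.6   86. ] [ 583.6 -240.1   84.2]
scene 0.84 bottom 191 [327 328 329]
132 330 332 | 135 325 334 | 138 324 334 | 141 324 334 | 144 324 333 | 147 324 334 | 150 323 336 | 153 321 340 | 156 319 342 | 159 319 342 | 162 321 340 | 165 321 338 | 168 321 338 | 171 321 337 | 174 322 336 | 177 322 335 | 180 323 334 | 183 323 333 | 186 324 332 | 189 325 330 | 
side 0.76 bottom 142 [246 247]
92 246 247 | 95 245 252 | 98 245 252 | 101 245 252 | 104 245 252 | 107 245 252 | 110 238 253 | 113 236 255 | 116 237 255 | 119 239 253 | 122 240 252 | 125 241 252 | 128 241 251 | 131 242 251 | 134 243 250 | 137 244 249 | 140 245 248 | 
[ 583.66594757 -250.76047994  236.34311813]
```

```bash
python3 - <<'E'
from h import *
for c in('scene','side'):
    k=eyes.calibration(c); M=rot(k['attitude']).T
    f=lambda p:(k['cx']+k['fx']*(M@(np.array(p)-k['position']))[0]/(M@(np.array(p)-k['position']))[2],k['cy']+k['fy']*(M@(np.array(p)-k['position']))[1]/(M@(np.array(p)-k['position']))[2])
    print(c,[np.round(f((577.6,-251.5,z)),1) for z in(136,210,213,262)])
    im=cv2.imread(f'pics/b_{c}.png'); big=im.copy()
    a=np.linspace(0,2*np.pi,60)
    S=8; u0,v0=(305,198) if c=='scene' else (224,148)
    t=cv2.resize(im[v0:v0+32,u0:u0+40],None,fx=S*1.25,fy=S*1.25,interpolation=cv2.INTER_NEAREST)
    for (x,y,z,col) in((583,-238,86,(0,255,255)),(582.5,-249.3,80,(255,0,255))):
        P=np.array([f((x+20*np.cos(q),y+20*np.sin(q),z)) for q in a]); P=((P-[u0,v0]+.5)*S*1.25).astype(int)
        cv2.polylines(t,[P.reshape(-1,1,2)],True,col,1)
    cv2.imwrite(f'pics/h_{c}.png',t)
cv2.imwrite('pics/h.png',np.hstack([cv2.imread('pics/h_scene.png'),cv2.imread('pics/h_side.png')]))
E
```

```text
scene [array([328.4, 193.9]), array([331.4, 161.2]), array([331.5, 159.8]), array([333.7, 136.5])]
side [array([246.8, 143.6]), array([246.3, 116.3]), array([246.3, 115.2]), array([245.9,  95.6])]
```

View pics/h.png

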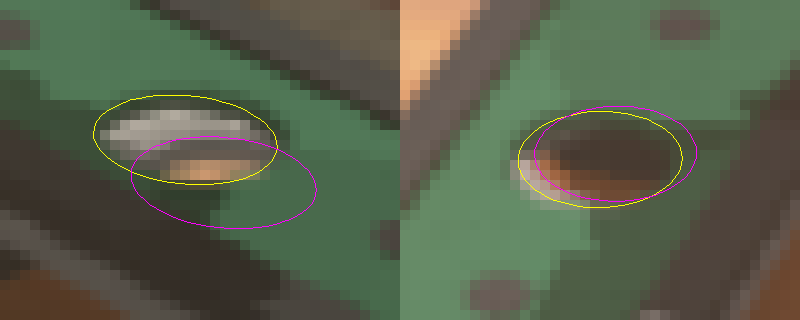

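The overlay fits both hole rims. The drift axis needs about +5.5 mm in x and +2 mm in y, then it can descend so the point is in the plate hole.

Emit:
{"api": "move_arm", "payload": {
  "steps": [
    [0,0,0,0.0055,0.002,-0.01,0.025],
    [0,0,0,0,0,-0.02,0.025],
    [0,0,0,0,0,0,0.025]
  ]
}}

```text
clock: 6.85
eef_pos: [587.6, -247.4, 203.1]
tool_rot: [3.141, -0.006, 2.823]
force: [-1.7, -0.6, -3.0]
width: 28.3
gripper_force: 59.8
```

Emit:
{"api": "move_arm", "payload": {
  "steps": [
    [0,0,0,0,0,-0.02,0.025],
    [0,0,0,0,0,-0.014,0.025],
    [0,0,0,0,0,0,0.025],
    [0,0,0,0,0,0,0.025]
  ]
}}

```text
clock: 7.25
eef_pos: [589.3, -248.8, 172.3]
tool_rot: [3.142, -0.0, 2.823]
force: [0.1, 0.0, -1.7]
width: 28.5
gripper_force: 59.8
```

```bash
python3 - <<'E'
from h import *
s=telemetry.read_state(); print(s['eef_pos'],s['tool_rot'],s['force'],s['width'])
cs=[]
for c in ('scene','side'):
    cal=eyes.calibration(c); im,d=eyes.get_image(c)
    for r in finder.pinpoint(c,'drift')[:2]: print(c,round(r['confidence'],2),toworld(cal,r['location']).round(1),px(cal,r['location']))
    u,v=px(cal,rot(cal['attitude']).T@(np.array([583,-249,120])-cal['position']))
    cs.append(cv2.resize(im[v-50:v+50,u-50:u+50],(400,400),interpolation=2))
cv2.imwrite('pics/d.png',np.hstack(cs))
E
```

```text
[ 589.27098389 -248.75363132  172.33026967] [ 3.14157948e+00 -4.09182590e-04  2.82267886e+00] [ 0.05375506  0.02430409 -1.72786439] 28.547904837951002
scene 0.92 [ 415.1 -359.5   21.5] (318, 299)
scene 0.85 [ 585.  -244.3  153.7] (328, 184)
side 0.62 [ 411.4 -358.8   24.5] (319, 166)
```

View pics/d.png

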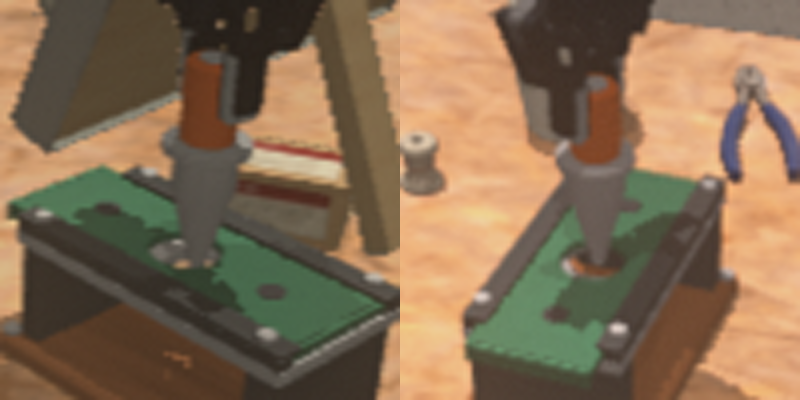

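The tip stands in the strap hole near its far edge, around the plate hole's axis, without contact. I go a little deeper and watch the force.

Emit:
{"api": "move_arm", "payload": {
  "steps": [
    [0,0,0,0,0,-0.003,0.025],
    [0,0,0,0,0,0,0.025],
    [0,0,0,0,0,-0.006,0.025],
    [0,0,0,0,0,-0.006,0.025],
    [0,0,0,0,0,0,0.025]
  ]
}}

```text
clock: 7.95
eef_pos: [588.3, -248.3, 156.0]
tool_rot: [3.141, -0.003, 2.823]
force: [0.5, -0.0, -1.9]
width: 28.4
gripper_force: 59.8
```

Emit:
{"api": "move_arm", "payload": {
  "steps": [
    [0,0,0,0,0,-0.006,0.025],
    [0,0,0,0,0,-0.006,0.025],
    [0,0,0,0,0,0,0.025]
  ]
}}

```text
clock: 8.25
eef_pos: [589.1, -247.5, 144.2]
tool_rot: [3.14, -0.002, 2.823]
force: [0.8, 3.5, -2.5]
width: 28.5
gripper_force: 59.8
```

Emit:
{"api": "move_arm", "payload": {
  "steps": [
    [0,0,0,0,0,-0.006,0.025],
    [0,0,0,0,0,-0.006,0.025],
    [0,0,0,0,0,0,0.025]
  ]
}}

```text
clock: 8.55
eef_pos: [590.0, -246.7, 132.9]
tool_rot: [3.139, -0.0, 2.824]
force: [1.6, 4.8, -3.2]
width: 28.7
gripper_force: 59.8
```

```bash
python3 - <<'E'
from h import *
s=telemetry.read_state(); print(s['eef_pos'],s['tool_rot'],s['force'],s['torque'],s['width'])
for c in ('scene','side'):
    cal=eyes.calibration(c); im,d=eyes.get_image(c)
    for n in('drift','upper_hole'):
     for r in finder.pinpoint(c,n)[:2]: print(c,n,round(r['confidence'],2),toworld(cal,r['location']).round(1),px(cal,r['location']))
E
```

```text
[ 589.98954968 -246.69708817  132.90789861] [ 3.13910365e+00 -5.60195733e-05  2.82398487e+00] [ 1.62837278  4.80328708 -3.20680289] [ 1.30900744 -0.5207343  -0.01582723] 28.67598787680713
scene drift 0.95 [ 417.8 -355.6   21.4] (317, 297)
scene drift 0.92 [ 585.7 -244.3  112.4] (327, 201)
scene upper_hole 0.79 [ 582.1 -237.    87.4] (322, 211)
side drift 0.93 [ 411.2 -356.2   24.3] (319, 167)
side drift 0.7 [ 589.5 -246.1  108.5] (242, 154)
side upper_hole 0.87 [ 582.1 -244.9   83.9] (245, 163)
```

Emit:
{"api": "move_arm", "payload": {
  "steps": [
    [0,0,0,-0.001,-0.0015,-0.005,0.025],
    [0,0,0,0,0,-0.005,0.025],
    [0,0,0,0,0,0,0.025]
  ]
}}

```text
clock: 9.15
eef_pos: [589.1, -249.1, 123.0]
tool_rot: [3.14, 0.001, 2.824]
force: [2.8, 5.2, -3.3]
width: 28.5
gripper_force: 59.9
```

Emit:
{"api": "move_arm", "payload": {
  "steps": [
    [0,0,0,0,0,-0.005,0.025],
    [0,0,0,0,0,-0.004,0.025],
    [0,0,0,0,0,0,0.025]
  ]
}}

```text
clock: 9.45
eef_pos: [588.6, -249.5, 113.9]
tool_rot: [3.141, 0.0, 2.823]
force: [2.2, 4.5, -2.7]
width: 28.7
gripper_force: 60.2
```

```bash
python3 - <<'E'
from h import *
s=telemetry.read_state(); print(s['eef_pos'],s['tool_rot'],s['force'],s['torque'],s['width'])
cs=[]
for c in ('scene','side'):
    cal=eyes.calibration(c); im,d=eyes.get_image(c)
    for n in('drift','upper_hole'):
     for r in finder.pinpoint(c,n)[:2]: print(c,n,round(r['confidence'],2),toworld(cal,r['location']).round(1),px(cal,r['location']))
    u,v=px(cal,rot(cal['attitude']).T@(np.array([583,-249,120])-cal['position']))
    cs.append(cv2.resize(im[v-50:v+50,u-50:u+50],(400,400),interpolation=2))
cv2.imwrite('pics/e.png',np.hstack(cs))
E
```

```text
[ 588.59905002 -249.48628387  113.92927656] [3.14072140e+00 7.40714593e-05 2.82325416e+00] [ 2.19904594  4.49896898 -2.70909525] [ 1.15179399 -0.54285699 -0.00368929] 28.664328144092014
scene drift 0.82 [ 412.9 -355.2   21. ] (315, 299)
scene upper_hole 0.71 [ 584.5 -243.    87.5] (325, 211)
side drift 0.88 [ 412.5 -355.6   25.2] (318, 167)
side drift 0.81 [ 589.  -249.3   85.2] (242, 161)
side upper_hole 0.63 [ 587.1 -245.9   86.6] (243, 161)
```

View pics/e.png

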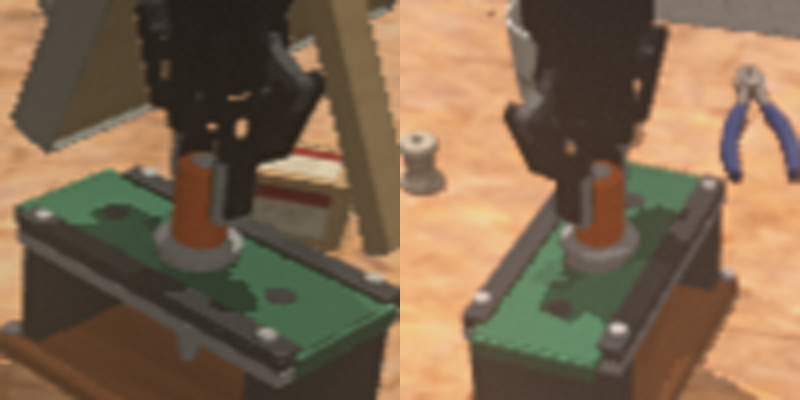

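The drift is almost home, its point shows under the plate at (188,345), and the strap has slid. A few millimetres remain.

Emit:
{"api": "move_arm", "payload": {
  "steps": [
    [0,0,0,0,0,-0.002,0.025],
    [0,0,0,0,0,-0.002,0.025],
    [0,0,0,0,0,0,0.025]
  ]
}}

```text
clock: 10.05
eef_pos: [588.5, -249.5, 110.1]
tool_rot: [3.141, -0.0, 2.823]
force: [2.0, 5.0, -2.3]
width: 28.6
gripper_force: 60.2
```

Emit:
{"api": "move_arm", "payload": {
  "steps": [
    [0,0,0,0,0,-0.0015,0.025],
    [0,0,0,0,0,-0.0015,0.025],
    [0,0,0,0,0,0,0.025]
  ]
}}

```text
clock: 10.35
eef_pos: [588.6, -249.6, 109.1]
tool_rot: [3.141, 0.0, 2.823]
force: [-1.3, 5.9, 11.2]
width: 28.6
gripper_force: 61.5
```

The collar is seated: TCP 109.1 minus the 22.7 mm grip offset gives 86.4 mm, and the force has risen. I release and withdraw.

Emit:
{"api": "move_arm", "payload": {
  "steps": [
    [0,0,0,0,0,0.001,0.0854],
    [0,0,0,0,0,0,0.0854],
    [0,0,0,0,0,0,0.0854],
    [0,0,0,0,0,0,0.0854],
    [0,0,0,0,0,0,0.0854]
  ]
}}

```text
clock: 10.85
eef_pos: [588.0, -250.7, 108.1]
tool_rot: [-3.141, -0.0, 2.822]
force: [-0.0, 0.7, -0.4]
width: 85.2
gripper_force: 0.0
```

Emit:
{"api": "move_arm", "payload": {
  "steps": [
    [0,0,0,0,0,0.01,0.0854],
    [0,0,0,0,0,0.03,0.0854],
    [0,0,0,0,0,0.04,0.0854],
    [0,0,0,0,0,0.04,0.0854],
    [0,0,0,0,0,0,0.0854]
  ]
}}

```text
clock: 11.35
eef_pos: [591.8, -252.2, 235.4]
tool_rot: [-3.141, 0.012, 2.823]
force: [0.4, -0.3, -0.2]
width: 85.2
gripper_force: 0.0
```

```bash
python3 - <<'E'
from h import *
s=telemetry.read_state(); print(s['eef_pos'],s['force'],s['width'])
cs=[]
for c in ('scene','side'):
    cal=eyes.calibration(c); im,d=eyes.get_image(c)
    for n in('drift','upper_hole','lower_hole','plain_pin'):
     for r in finder.pinpoint(c,n)[:2]: print(c,n,round(r['confidence'],2),toworld(cal,r['location']).round(1),px(cal,r['location']))
    u,v=px(cal,rot(cal['attitude']).T@(np.array([583,-249,120])-cal['position']))
    cs.append(cv2.resize(im[v-50:v+50,u-50:u+50],(400,400),interpolation=2))
cv2.imwrite('pics/f.png',np.hstack(cs))
E
```

```text
[ 591.79179789 -252.17813909  235.38127951] [ 0.37487906 -0.26322588 -0.15833575] 85.20139606629876
scene drift 0.92 [ 583.9 -248.4   87.4] (327, 212)
scene drift 0.8 [ 414.5 -360.8   23.8] (318, 299)
scene upper_hole 0.68 [ 580.9 -242.7   93.4] (324, 210)
scene lower_hole 0.65 [ 583.3 -250.2   82.8] (327, 215)
scene plain_pin 0.56 [515.6 -21.3  94.8] (235, 187)
side drift 0.97 [ 412.1 -354.3   23.8] (318, 167)
side drift 0.89 [ 588.9 -247.7   86.8] (242, 161)
side upper_hole 0.58 [ 585.  -245.2   84.8] (244, 162)
side lower_hole 0.57 [ 585.7 -246.3   76.1] (244, 165)
side plain_pin 0.64 [508.6 -28.1  99. ] (249, 222)
```

View pics/f.png

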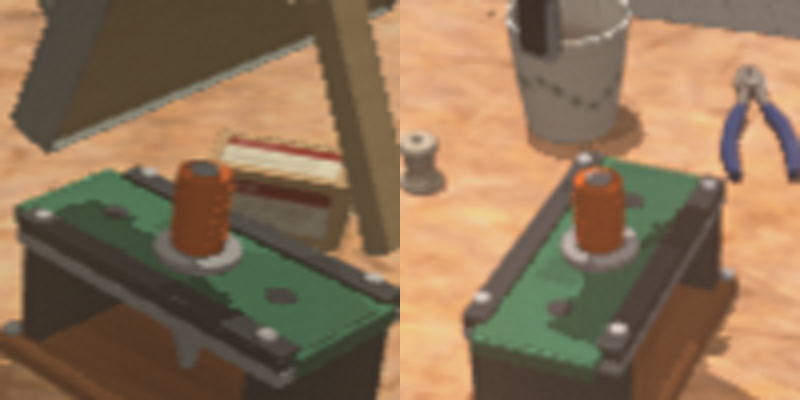

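The collar is flat on the strap, the drift is upright at (584,-248,87), and the gripper is clear.

```bash
python3 -c "
from cell import ctrl; print(ctrl.finish_job())"
```

```text
the job is handed in; nothing more can be done
None
```

I pushed the orange-handled drift home through both holes and handed the job in: it stands upright and released with its collar on the strap, and the blue pin is still in the rack. The hand-in returned no verdict.

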